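Even up a gang of routed pieces and lock it in the cam jig

ROBOT

A 6-joint arm with a two-finger parallel gripper is mounted at the origin on a cart in front of the work surface, level with it; the furniture and walls round the work are solid. World frame = base frame: x ahead of the robot, y to its left, z up, the work surface at z = 0. Lengths are in m, angles in rad, forces in N, time in s.
With the tool pointing down it reaches from about 0.35 to 0.85 m from the base axis. Payload 8.1 kg.
Tool frame: the origin (TCP) lies at the very end of the fingers, on their centre line; the grasp point (between the pads) lies 19 mm behind it; z points along the fingers, x is the direction in which the jaws open and shut, and the axes are right-handed (so a half turn about z gives the same grasp; the last joint's range is limited). The gripper opens to 93 mm and grips with 3 to 60 N. Pads are 15 mm wide; open, the fingers measure 128 mm over their backs; the gripper's body (75 mm by 188 mm) begins 65 mm behind the grasp point.
Start: joints at [1.103, 0.13, 1.488, -0, 1.523, -0.085], TCP at [0.224, 0.557, 0.219] pointing down, gripper open.
Joint ranges: [-2.96, 2.96], [-0.89, 2.26], [0.02, 2.5], [-1.34, 4.48], [0, 2.73], [-2.66, 2.66]. Speed limits (rad/s): [2.39, 2.39, 2.79, 3.14, 3.14, 3.14].

INTERFACE

Orientations are given as a rotation vector (axis times angle).
In Python, from plant import robot gives the robot as it stands. The module is installed in compiled form; this text tells all that it offers.
- The arm moves only by the tool jog_arm, never from a script. Its argument "commands" is one flat list of numbers, 5 for each row, row after row: the gripper's target within -1 to 1 (shut at 1, half-way at 0, fully open at -1), then the shift along the tool's x, y, z in m, then the turn about the tool's z in degrees. A call has 1 to 20 rows; each row shifts and turns the commanded pose from where the row before left it, along the tool's axes as they then stand; what a row does not reach is not made up. A row lasts 1/12 s, in which the tool goes at most 41.7 mm and 7.16 degrees, less where a joint would pass 70% of its speed; a pose out of reach is approached as far as the arm can. A call is refused whole if a number of a shift passes 0.0417 or a number of a turn 7.16, either way. A call with a gripper value outside its range is refused whole. The fingers move at their own pace and stop on an object; "grip_force" is the grip in N (left out, the last holds). Time passes only in rows, so rows that do not move let the fingers close. It gives the time, the measured TCP pose, the force and the opening at its end, in the units of the state.
- robot.read_state(): the state, without advancing time (a new reading comes with each control period).
- robot.read_camera(name): name is "scene" or "side" or "wrist"; returns a dict with "img" (384x512x3 uint8, blue, green, red), "vfov" (degrees; the focal length in pixels is half the picture's height over the tangent of half this angle, whatever the lens; pixels are square), "cx", "cy" (the principal point, pixels), "extrinsics" (4x4, takes a point from world to camera coordinates). Camera axes: x right, y down, z forward; pixel columns grow to the right and rows downward; lengths in m; the calibration is good to about 2 mm. A picture is of the moment at which its call begins. There is no depth.
- robot.close_job(): hands the job in, once; it reports no verdict.
Trained networks look in a picture, given as the dict that the camera call returned (one of the last four; its "shot" number tells which), for a name from the list of things; names that differ only in an ending like _2 or _b are one class to them, and where a whole thing is asked for, a point or a joint stands for the part that bears it (a point fixed in the world has none). Each returns a list of dicts, best first, with "score" (0 to 1); they miss things now and then, are a little off and sometimes report something else, mostly with a low value. They report only what shows in the picture. A call takes as long as a camera call.
- robot.recognise(thing, picture): "box" ([centre column, centre row, width, height] as shares, 0 to 1, of the picture: columns of its width, rows of its height, round what is visible of it).
- robot.pinpoint(thing, picture): "position" ([row, column] as shares, 0 to 1, of the picture: columns of its width, rows of its height: a listed point, or the origin of a listed thing).
The state is a dict: "t": time; "q": joint angles; "dq": joint speeds; "joint_torque": joint torques, N m; "tool_pos": TCP position; "orientation": TCP orientation; "force": force on the tool from outside, world axes, zero at the start; "wrist_torque": the same for the moment, N m; "opening": finger opening in m.
Only numpy, scipy, OpenCV 4.12 (cv2) and the standard library are available. Lean on these libraries where they do the work, as an engineer would, in place of code of your own. Each camera call takes 0.05 s, during which the arm holds its last target.

TASK

Four routed wooden pieces lie side by side in the cam jig with their ends uneven. Pick up the aluminium straightedge and with it, not with the fingers, gently push all four together until every end is hard up against the end rail of the jig's corner stop; do not shove so hard that the stop could shift, but keep the pieces lightly pressed home for about a second, then leave the straightedge standing clear of them. Finally swing the cam lever round clockwise until the gang is squeezed firmly together against the side rail, without forcing it, and leave the other things on the bench alone.

Things in the scene. Friction and masses are not known exactly. Their poses are not given: they have to be found in the camera images.
- jig: Gang jig: plywood board 270 (x) x 280 (y) x 12 mm, fixed flat on the bench; origin at the centre of its underside, z up, x away from the robot (turned a few degrees at most). On it an aluminium corner stop of two rails, 22 mm thick, 25 mm high: the end rail along the far side (face to the jig's -x), the side rail along the left (face to -y, reaching 98 mm back from the end rail).
- stop_scale (a point): Mark on the jig, 12 mm above the bench, at the middle setting of the corner stop's inside corner (jig x +97, y +109 mm). Its true setting is not measured: it is clamped up to 10 mm from the mark in x, 2 mm in y. The end rail must be found by feel. Sliding all four pieces takes 2 to 5 N, so a push that builds up to about 10 N means that they are home; more than 25 N on the rail could shift it.
- piece_0_mid (a point): Centre of routed piece 0, next to the side rail: plain wooden block 45 wide, 120 long (its y axis, along the jig's x), 21 mm thick, pocket in its top, about 0.09 kg. Lies loose on the jig's board, 1 to 2 mm from its neighbours, far end 12 to 55 mm short of the end rail.
- piece_1_mid (a point): Centre of routed piece 1, second from the side rail: plain wooden block 45 wide, 120 long (its y axis, along the jig's x), 21 mm thick, pocket in its top, about 0.09 kg. Lies loose on the jig's board, 1 to 2 mm from its neighbours, far end 12 to 55 mm short of the end rail.
- piece_2_mid (a point): Centre of routed piece 2, third from the side rail: plain wooden block 45 wide, 120 long (its y axis, along the jig's x), 21 mm thick, pocket in its top, about 0.09 kg. Lies loose on the jig's board, 1 to 2 mm from its neighbours, far end 12 to 55 mm short of the end rail.
- piece_3_mid (a point): Centre of routed piece 3, the last, next to the cam: plain wooden block 45 wide, 120 long (its y axis, along the jig's x), 21 mm thick, pocket in its top, about 0.09 kg. Lies loose on the jig's board, 1 to 2 mm from its neighbours, far end 12 to 55 mm short of the end rail.
- straightedge_mid (a point): Centre of the straightedge: aluminium box-section bar, 210 long (its y axis), 20 thick (x), 60 mm high (z), about 0.16 kg, black end caps, standing on its long narrow edge on the bench left of the jig. Grip it across the 20 mm near the top, so that the fingers stay above the 21 mm high pieces; it stands by itself when released.
- cam (a joint): Cam lever angle: 0 = open, grows clockwise seen from above, stop at 2.4 rad. It turns a wooden disc (48 mm across, 10 mm eccentric) right of the pieces, takes up 9 to 13 mm of slack, bites from about 1.1 to 1.7 rad (not known exactly), then squeezes the pieces to the side rail. About 1 N at the knob moves it free, 3 to 6 N there is a firm squeeze, over 10 N too much; it stays where left.
- cam_knob (a point): Middle of the upright black knob at the end of the cam lever, 19 mm thick and 45 mm high (its top 90 mm, its foot 45 mm above the bench); it travels on a circle of 75 mm radius about cam_pivot. The lever is a 9 mm rod whose top is 43 mm above the bench.
- cam_pivot (a point): Point on the cam's upright turning axis, at the height of the knob's middle (68 mm above the bench).
- calliper: Bystander on the bench: small calliper, 84x200x12 mm; origin under its centre. To be left alone.
- carpenter_pencil: Bystander on the bench: carpenter's pencil, 12x152x8 mm; origin under its centre. To be left alone.
- glasses_case: Bystander on the bench: white case, 62x106x40 mm; origin under its centre. To be left alone.
- spare_collet: Bystander on the bench: small steel collet, 22x25x26 mm, standing on the near right corner of the jig's board; origin under its centre. To be left alone.

How it is judged:
On the way, in this order (a step that is already met when the one before it is completed fails the run):
1. all four pieces stand against the end rail while the straightedge still bears on them (x of each of piece_0_mid, piece_1_mid, piece_2_mid, piece_3_mid in the frame of corner_stop above -0.062 m and (contact force between straightedge and piece_0 above 1.5 N or contact force between straightedge and piece_1 above 1.5 N or contact force between straightedge and piece_2 above 1.5 N or contact force between straightedge and piece_3 above 1.5 N)), for 0.3 s.
2. the cam squeezes the gang against the side rail (y of piece_3_mid in the frame of corner_stop above -0.1605 m and contact force between cam and piece_3 above 6 N), for 0.2 s.
At the end, for the whole second after the job is handed in: Every piece lies with its end within 2 mm of the end rail and square to it, the gaps across the gang add up to less than 3 mm against the side rail, the cam presses on the last piece with more than 6 N, the straightedge stands upright, at rest and clear of the pieces (all of step 2 and x of each of piece_0_mid, piece_1_mid, piece_2_mid, piece_3_mid in the frame of corner_stop above -0.062 m and angle between the y axis of each of piece_0_mid, piece_1_mid, piece_2_mid, piece_3_mid and the x axis of corner_stop, either way round below 0.04 rad and contact force between straightedge and piece_0 below 0.1 N and contact force between straightedge and piece_1 below 0.1 N and contact force between straightedge and piece_2 below 0.1 N and contact force between straightedge and piece_3 below 0.1 N and angle between straightedge's own z axis and vertical below 0.15 rad and linear speed of straightedge below 0.02 m/s and linear speed of each of piece_0, piece_1, piece_2, piece_3 below 0.01 m/s); the robot touches nothing.
It fails at once if the end rail was shoved with more than 25 N in all (before the cam is turned), which can shift the stop (contact force between corner_stop_c0 and anything else above 25 N and value of joint cam below 0.5 rad).
It fails at once if a piece was pushed with the fingers (contact force between the fingers and piece_0 above 1 N or contact force between the fingers and piece_1 above 1 N or contact force between the fingers and piece_2 above 1 N or contact force between the fingers and piece_3 above 1 N).
It fails at once if the cam was forced: more than 80 N on the last piece (contact force between cam and piece_3 above 80 N).
It fails at once if another thing on the bench was moved by more than 20 mm (distance of any of calliper, carpenter_pencil, glasses_case, spare_collet from where it was at the start of the episode above 0.02 m).
It also fails if it takes over 67 s, if anything falls off the work surface, if the arm or the gripper's body presses on something with over 40 N, if the wrist force passes 120 N, or if a joint passes its speed limit or range.

## Working session

There is one attempt and no reset: what is moved stays moved. The work goes in short steps, Python scripts to look and compute and a tool call to move; the robot and the scene stay as the last step left them, time stands still between calls to the robot, and variables do not carry over. Pictures are saved under pics/ and viewed, and the job is handed in when it is done.

Besides the shell and the picture viewer there is one more tool, called after "Call:" as name(argument=value, ...) on one line, values as JSON. jog_arm: Moves the arm, as the interface text tells. Its arguments: {"type":"object","properties":{"commands":{"type":"array"},"grip_force":{"type":"number"}},"required":["commands"]}

```bash
mkdir -p pics; cat > h.py <<'E'
import numpy as np, cv2
from plant import robot
from scipy.spatial.transform import Rotation as R
def ray(p,u,v):
    f=p['img'].shape[0]/2/np.tan(np.radians(p['vfov'])/2)
    E=np.array(p['extrinsics']);Rm=E[:3,:3];t=E[:3,3]
    d=Rm.T@np.array([(u-p['cx'])/f,(v-p['cy'])/f,1.]);c=-Rm.T@t
    return c,d
def atz(p,u,v,z):
    c,d=ray(p,u,v);return c+d*(z-c[2])/d[2]
def proj(p,X):
    f=p['img'].shape[0]/2/np.tan(np.radians(p['vfov'])/2)
    E=np.array(p['extrinsics']);q=E[:3,:3]@np.array(X)+E[:3,3]
    return q[0]/q[2]*f+p['cx'],q[1]/q[2]*f+p['cy']
def tri(obs):
    A=np.zeros((3,3));b=np.zeros(3)
    for c,d in obs:
        d=d/np.linalg.norm(d);M=np.eye(3)-np.outer(d,d);A+=M;b+=M@c
    return np.linalg.solve(A,b)
Z=dict(stop_scale=.012,piece_0_mid=.0225,piece_1_mid=.0225,piece_2_mid=.0225,piece_3_mid=.0225,straightedge_mid=.03,cam_knob=.068,cam_pivot=.068,jig=0,calliper=0,carpenter_pencil=0,glasses_case=0,spare_collet=.012)
def look(cams,names=None,tag='a'):
    P={c:robot.read_camera(c) for c in cams}
    for c in cams: cv2.imwrite(f'pics/{tag}_{c}.png',P[c]['img'])
    for n in names or Z:
        obs=[]
        for c in cams:
            r=robot.pinpoint(n,P[c])
            if r and r[0]['score']>.3:
                v,u=r[0]['position'];u*=512;v*=384
                obs.append(ray(P[c],u,v))
                print(n,c,round(r[0]['score'],2),(round(u),round(v)),np.round(atz(P[c],u,v,Z[n]),4))
        if len(obs)>1: print('   tri',np.round(tri(obs),4))
    return P
E
python3 - <<'E'
from h import *
P=look(['scene','side'])
s=robot.read_state();print(s['t'],s['tool_pos'],s['orientation'],s['force'],s['opening'])
print(R.from_rotvec(s['orientation']).as_matrix().round(3))
E
```

```text
stop_scale scene 0.84 (232, 224) [0.6295 0.0238 0.012 ]
stop_scale side 0.74 (232, 225) [ 0.6384 -0.0012  0.012 ]
   tri [0.6016 0.0711 0.0487]
piece_0_mid scene 0.61 (265, 225) [0.5535 0.0074 0.0225]
piece_1_mid scene 0.75 (284, 216) [ 0.5283 -0.0479  0.0225]
piece_1_mid side 0.57 (270, 222) [ 0.5348 -0.0541  0.0225]
   tri [ 0.5213 -0.0246  0.0373]
piece_2_mid scene 0.88 (286, 208) [ 0.5374 -0.0826  0.0225]
piece_2_mid side 0.59 (273, 216) [ 0.5453 -0.0998  0.0225]
   tri [ 0.5244 -0.047   0.0461]
piece_3_mid scene 0.94 (299, 196) [ 0.5271 -0.154   0.0225]
piece_3_mid side 0.45 (282, 216) [ 0.5168 -0.1081  0.0225]
   tri [ 0.5477 -0.2036 -0.0141]
straightedge_mid scene 0.68 (288, 310) [0.4203 0.2258 0.03  ]
straightedge_mid side 0.67 (266, 271) [0.4206 0.2336 0.03  ]
   tri [0.4234 0.2221 0.024 ]
cam_knob scene 0.55 (275, 158) [ 0.6394 -0.2609  0.068 ]
cam_knob side 0.66 (268, 185) [ 0.6251 -0.238   0.068 ]
   tri [ 0.6791 -0.3635  0.0206]
cam_pivot scene 0.91 (283, 173) [ 0.5828 -0.18    0.068 ]
cam_pivot side 0.62 (274, 195) [ 0.5697 -0.1604  0.068 ]
   tri [ 0.6101 -0.2575  0.0288]
jig side 0.64 (271, 191) [ 0.6633 -0.3556  0.    ]
calliper scene 0.63 (289, 313) [0.4234 0.2046 0.    ]
calliper side 0.66 (199, 212) [ 0.7968 -0.0719  0.    ]
   tri [0.3637 0.5378 0.3297]
carpenter_pencil scene 0.43 (339, 175) [ 0.4707 -0.3795  0.    ]
glasses_case scene 0.75 (273, 165) [ 0.6813 -0.3587  0.    ]
glasses_case side 0.82 (268, 189) [ 0.6805 -0.3689  0.    ]
   tri [ 0.6792 -0.3597  0.0016]
spare_collet scene 0.63 (342, 198) [ 0.4264 -0.2156  0.012 ]
1.4 [0.22410273 0.55657234 0.21862183] [ 2.60342101e+00  1.75828306e+00 -1.58004627e-05] [-0.19887308  0.12021114  0.80899697] 0.09320167948302069
[[ 0.374  0.928  0.   ]
 [ 0.928 -0.374 -0.   ]
 [-0.     0.    -1.   ]]
```

View pictures.

View pics/a_scene.png

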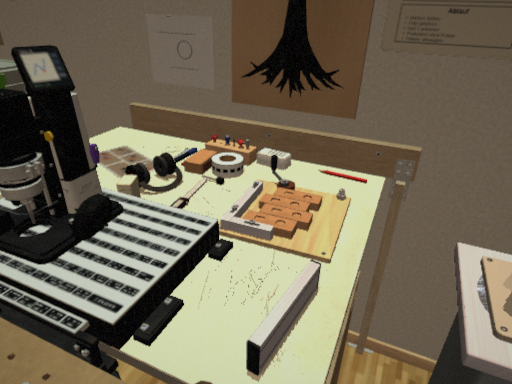

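View pics/a_side.png

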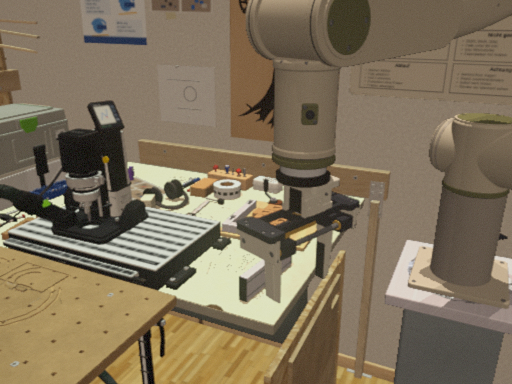

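```bash
python3 - <<'E'
from h import *
im=cv2.imread('pics/a_scene.png')
cv2.imwrite('pics/z1.png',cv2.resize(im[140:270,200:380],None,fx=4.4,fy=4.4,interpolation=cv2.INTER_CUBIC))
cv2.imwrite('pics/z2.png',cv2.resize(im[250:380,230:340],None,fx=4.4,fy=4.4,interpolation=cv2.INTER_CUBIC))
E
```

```text
(no output)
```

View pics/z1.png

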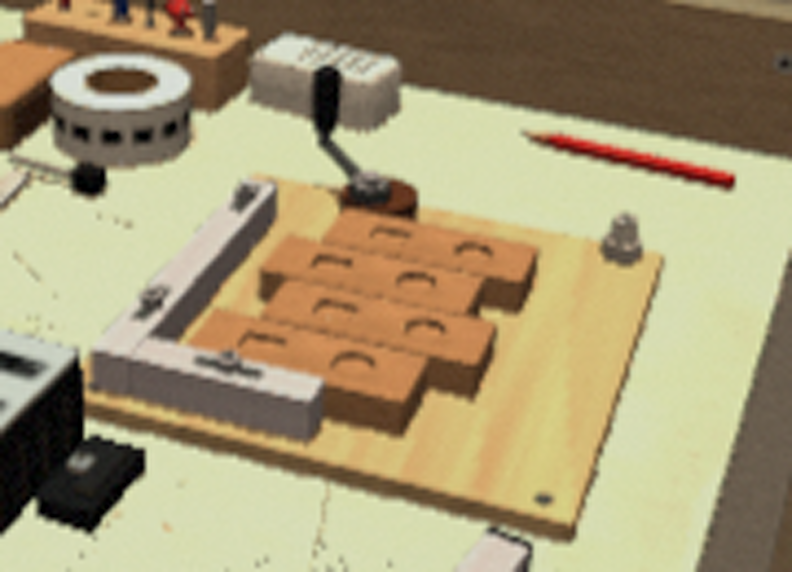

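View pics/z2.png

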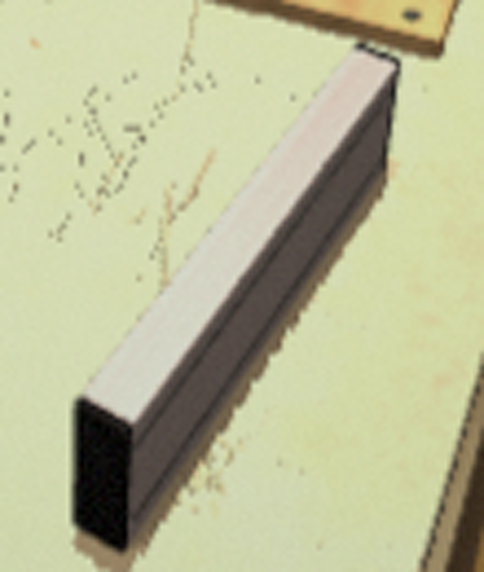

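```bash
python3 - <<'E'
from h import *
p=robot.read_camera('scene')
def z(pts,o,h):
    r=[]
    for a in pts:
        x=atz(p,a[0]/4.4+o[0],a[1]/4.4+o[1],h);r.append(x);print(a,x.round(4))
    return r
print('SE top');r=z([(82,400),(132,425),(360,47),(398,65)],(230,250),.06)
a=(r[0]+r[1])/2;b=(r[2]+r[3])/2;print('mid',(a+b)/2,'len',np.linalg.norm(b-a),'yaw axis',np.degrees(np.arctan2(*(a-b)[[1,0]])))
print('jig top: nearleft nearright farright');r=z([(572,528),(662,256),(258,175),(90,385)],(200,140),.012)
print('end rail top: corner,farright inner; side rail inner tip');z([(275,190),(137,345),(322,378),(322,378)],(200,140),.037)
print('pieces near-end top corners 0..3');z([(425,345),(400,405),(495,322),(470,375),(482,275),(535,245)],(200,140),.033)
print('knob top');z([(327,70)],(200,140),.09);print('pivot?');z([(370,180)],(200,140),.045)
E
```

```text
SE top
(82, 400) [0.4423 0.3285 0.06  ]
(132, 425) [0.4246 0.33   0.06  ]
(360, 47) [0.4129 0.1272 0.06  ]
(398, 65) [0.3959 0.1313 0.06  ]
mid [0.41892819 0.22922909 0.06      ] len 0.20214175182209365 yaw axis 81.73534365481284
jig top: nearleft nearright farright
(572, 528) [0.3929 0.0506 0.012 ]
(662, 256) [ 0.4062 -0.2253  0.012 ]
(258, 175) [ 0.6692 -0.2146  0.012 ]
(90, 385) [0.6473 0.0472 0.012 ]
end rail top: corner,farright inner; side rail inner tip
(275, 190) [ 0.6316 -0.1545  0.037 ]
(137, 345) [0.625  0.0368 0.037 ]
(322, 378) [0.5288 0.0227 0.037 ]
(322, 378) [0.5288 0.0227 0.037 ]
pieces near-end top corners 0..3
(425, 345) [ 0.4943 -0.0349  0.033 ]
(400, 405) [0.4879 0.022  0.033 ]
(495, 322) [ 0.4679 -0.0731  0.033 ]
(470, 375) [ 0.4649 -0.0184  0.033 ]
(482, 275) [ 0.4888 -0.1182  0.033 ]
(535, 245) [ 0.4712 -0.1658  0.033 ]
knob top
(327, 70) [ 0.6288 -0.2264  0.09  ]
pivot?
(370, 180) [ 0.5791 -0.1786  0.045 ]
```

```bash
python3 - <<'E'
from h import *
p=robot.read_camera('scene')
for u,v,h in [(150,335,.02),(180,300,.02),(218,228,.03),(110,355,.03),(30,240,.05),(60,70,.3),(60,70,.2)]:
    print(u,v,atz(p,u,v,h).round(3))
c,d=ray(p,256,192);print(c)
E
```

```text
150 335 [0.595 0.354 0.02 ]
180 300 [0.595 0.276 0.02 ]
218 228 [0.638 0.074 0.03 ]
110 355 [0.616 0.41  0.03 ]
30 240 [0.928 0.295 0.05 ]
60 70 [ 1.155 -0.03   0.3  ]
60 70 [ 1.665 -0.422  0.2  ]
[0.30701342 0.62183836 0.46637901]
```

Call:
jog_arm(commands=[-1,-0.012,0.015,0,7,-1,0,0,0,7])

```text
t: 1.67
tool_pos: [0.2345, 0.5384, 0.2185]
orientation: [2.801, 1.42, -0.0]
force: [-0.2, -0.9, -0.2]
opening: 0.0929
```

```bash
cat > plan.py <<'E'
import numpy as np,sys
# plan(x0,y0,th0,x1,y1,th1,n): rows of tool shift/turn (tool down; tool x at th, tool y at th-90)
def plan(x0,y0,t0,x1,y1,t1,n,g,dz=0):
    d=np.array([x1-x0,y1-y0])/n;dt=-(t1-t0)/n;th=t0;out=[]
    for i in range(n):
        a=np.radians(th);X=np.array([np.cos(a),np.sin(a)]);Y=np.array([np.sin(a),-np.cos(a)])
        out.append(f"{g}, {d@X:.4f}, {d@Y:.4f}, {dz/n:.4f}, {dt:.2f}");th-=dt
    print(", ".join(out), '| step',np.linalg.norm(d))
a=[float(v) for v in sys.argv[1:]]
plan(*a[:6],int(a[6]),a[7],a[8] if len(a)>8 else 0)
E
python3 plan.py .2334 .5399 53.9 .419 .229 -8.3 11 -1 .05
```

```text
-1.0, -0.0129, 0.0303, 0.0045, 5.65, -1.0, -0.0098, 0.0314, 0.0045, 5.65, -1.0, -0.0067, 0.0322, 0.0045, 5.65, -1.0, -0.0035, 0.0327, 0.0045, 5.65, -1.0, -0.0003, 0.0329, 0.0045, 5.65, -1.0, 0.0030, 0.0328, 0.0045, 5.65, -1.0, 0.0062, 0.0323, 0.0045, 5.65, -1.0, 0.0094, 0.0316, 0.0045, 5.65, -1.0, 0.0124, 0.0305, 0.0045, 5.65, -1.0, 0.0154, 0.0291, 0.0045, 5.65, -1.0, 0.0182, 0.0275, 0.0045, 5.65 | step 0.03291689636213753
```

Call:
jog_arm(commands=[-1,-0.013,0.03,0.005,5.65,-1,-0.01,0.031,0.005,5.65,-1,-0.007,0.032,0.005,5.65,-1,-0.0035,0.033,0.005,5.65,-1,0,0.033,0.005,5.65,-1,0.003,0.033,0.005,5.65,-1,0.006,0.032,0.005,5.65,-1,0.009,0.032,0.005,5.65,-1,0.012,0.03,0.005,5.65,-1,0.015,0.029,0,5.65,-1,0.018,0.027,0,5.65,-1,0,0,0,0,-1,0,0,0,0])

```text
t: 2.75
tool_pos: [0.4188, 0.2289, 0.1738]
orientation: [-3.133, 0.226, -0.0]
force: [0.2, 0.8, 1.0]
opening: 0.0928
```

```bash
python3 - <<'E'
from h import *
P=look(['wrist','scene'],['straightedge_mid','cam_knob','cam_pivot','stop_scale','jig','piece_0_mid','piece_3_mid'],'b')
E
```

```text
straightedge_mid wrist 0.89 (256, 185) [0.4203 0.2286 0.03  ]
straightedge_mid scene 0.79 (285, 311) [0.424  0.2308 0.03  ]
   tri [0.4222 0.2295 0.0298]
cam_knob scene 0.61 (272, 160) [ 0.6404 -0.2434  0.068 ]
cam_pivot scene 0.82 (283, 175) [ 0.5783 -0.1665  0.068 ]
stop_scale scene 0.66 (231, 224) [0.6312 0.0242 0.012 ]
piece_0_mid wrist 0.95 (368, 328) [0.5456 0.0011 0.0225]
piece_0_mid scene 0.7 (268, 224) [0.5503 0.0007 0.0225]
   tri [0.5457 0.0066 0.0274]
piece_3_mid scene 0.73 (299, 194) [ 0.5314 -0.1661  0.0225]
```

View pics/b_wrist.png

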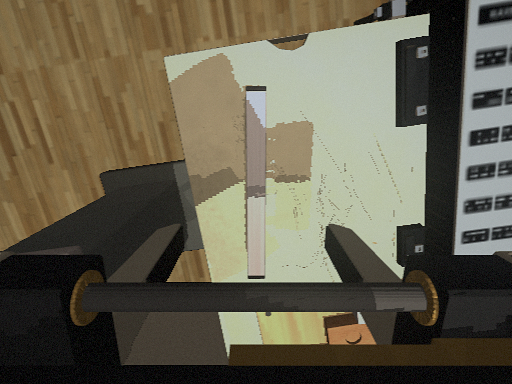

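Call:
jog_arm(commands=[-1,0.001,0,0.036,0,-1,0,0,0.036,0,-1,0,0,0.036,0,-1,0,0,0.025,0,-1,0,0,0.011,0,1,0,0,0,0,1,0,0,0,0,1,0,0,0,0,1,0,0,0,0,1,0,0,0,0,1,0,0,0,0,1,0,0,0,0,1,0,0,0,0,1,0,0,0,0], grip_force=50)

```text
t: 4.72
tool_pos: [0.4191, 0.23, 0.0298]
orientation: [-3.134, 0.221, -0.0]
force: [-0.2, -0.5, 0.4]
opening: 0.038
```

Call:
jog_arm(commands=[1,0,0,0,0,1,0,0,0,0,1,0,0,0,0,1,0,0,0,0,1,0,0,0,0])

```text
t: 5.13
tool_pos: [0.4191, 0.23, 0.0296]
orientation: [3.134, -0.221, 0.0]
force: [1.8, -0.9, 0.1]
opening: 0.0194
```

```bash
python3 plan.py .4193 .2295 -8.1 .433 -.074 2.5 10 1
```

```text
1.0, 0.0056, 0.0299, 0.0000, -1.06, 1.0, 0.0051, 0.0300, 0.0000, -1.06, 1.0, 0.0045, 0.0300, 0.0000, -1.06, 1.0, 0.0040, 0.0301, 0.0000, -1.06, 1.0, 0.0034, 0.0302, 0.0000, -1.06, 1.0, 0.0029, 0.0302, 0.0000, -1.06, 1.0, 0.0023, 0.0303, 0.0000, -1.06, 1.0, 0.0017, 0.0303, 0.0000, -1.06, 1.0, 0.0012, 0.0304, 0.0000, -1.06, 1.0, 0.0006, 0.0304, 0.0000, -1.06 | step 0.030380905187304737
```

Call:
jog_arm(commands=[1,0,0,-0.02,0,1,0,0,-0.03,0,1,0,0,-0.02,0,1,0,0,0,0])

```text
t: 5.47
tool_pos: [0.4218, 0.2312, 0.1042]
orientation: [-3.131, 0.221, -0.01]
force: [1.1, 0.2, -0.7]
opening: 0.0197
```

Call:
jog_arm(commands=[1,0.0055,0.03,0,-1.06,1,0.005,0.03,0,-1.06,1,0.0045,0.03,0,-1.06,1,0.004,0.03,0,-1.06,1,0.0035,0.03,0,-1.06,1,0.003,0.03,0,-1.06,1,0.0025,0.03,0,-1.06,1,0.0015,0.03,0,-1.06,1,0.001,0.03,0,-1.06,1,0.0005,0.03,0,-1.06,1,0,0,0,0,1,0,0,0,0,1,0,0,0,0])

```text
t: 6.55
tool_pos: [0.4319, -0.0713, 0.0986]
orientation: [-3.14, -0.067, 0.002]
force: [-0.3, -0.8, -1.0]
opening: 0.0198
```

```bash
python3 - <<'E'
from h import *
P=look(['wrist','scene'],['straightedge_mid','cam_knob','cam_pivot','stop_scale','jig','piece_0_mid','piece_1_mid','piece_2_mid','piece_3_mid','spare_collet'],'c')
print(robot.read_state()['force'])
E
```

```text
straightedge_mid scene 0.62 (332, 195) [ 0.4496 -0.1867  0.03  ]
cam_knob scene 0.84 (274, 161) [ 0.6354 -0.2426  0.068 ]
cam_pivot wrist 0.71 (418, 344) [ 0.5796 -0.1802  0.068 ]
cam_pivot scene 0.56 (283, 175) [ 0.5792 -0.1673  0.068 ]
   tri [ 0.5877 -0.1907  0.0566]
stop_scale wrist 0.85 (481, 100) [0.6231 0.0269 0.012 ]
stop_scale scene 0.57 (233, 224) [0.629  0.0208 0.012 ]
   tri [0.6239 0.0267 0.0149]
piece_0_mid wrist 0.61 (390, 130) [ 0.5444 -0.0012  0.0225]
piece_0_mid scene 0.56 (269, 225) [0.5464 0.0047 0.0225]
   tri [ 0.5478 -0.0013  0.0178]
piece_1_mid wrist 0.65 (359, 186) [ 0.5248 -0.0512  0.0225]
piece_1_mid scene 0.68 (286, 218) [ 0.5208 -0.0395  0.0225]
   tri [ 0.5267 -0.0532  0.0138]
piece_2_mid wrist 0.71 (373, 234) [ 0.5453 -0.0979  0.0225]
piece_2_mid scene 0.56 (283, 206) [ 0.5486 -0.0904  0.0225]
   tri [ 0.5509 -0.1015  0.0149]
piece_3_mid wrist 0.33 (247, 325) [ 0.4299 -0.2073  0.0225]
piece_3_mid scene 0.79 (297, 198) [ 0.529  -0.1435  0.0225]
   tri [ 0.4716 -0.1164  0.0747]
spare_collet wrist 0.59 (244, 328) [ 0.4263 -0.2202  0.012 ]
spare_collet scene 0.58 (341, 202) [ 0.4243 -0.1953  0.012 ]
   tri [ 0.4285 -0.2409 -0.0124]
[ 0.27775455 -0.05275147 -1.27027192]
```

View pics/c_wrist.png

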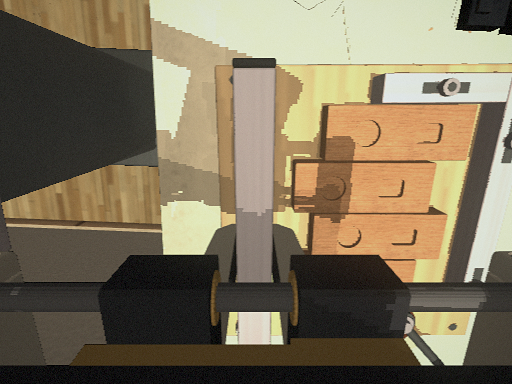

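View pics/c_scene.png

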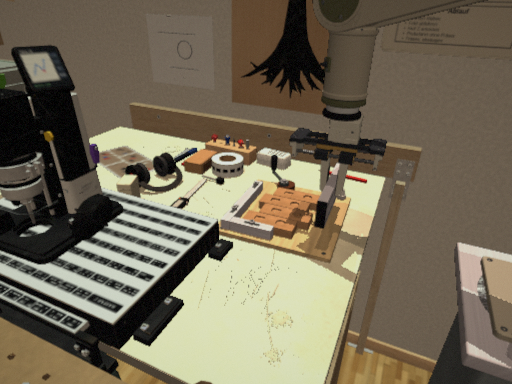

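```bash
python3 - <<'E'
from h import *
p=robot.read_camera('wrist')
im=p['img'];cv2.imwrite('pics/d.png',cv2.resize(im[40:380,200:512],None,fx=1.7,fy=1.7))
for n,u,v,h in [('p0 nl',322,105,.033),('p0 fl',477,104,.033),('p0 nr',322,158,.033),('p1 nl',292,163,.033),('p1nr',293,210,.033),('p2nr',308,256,.033),('rail near-left in',375,101,.037),('rail fr',505,103,.037),('endrail',478,105,.037),('endrail2',446,278,.037),('bar top L',234,68,.1286),('bar top R',275,68,.1286),('barL low',236,230,.1286),('barR low',272,230,.1286),('board nl',217,66,.012),('board',220,240,.012),('pivot?',418,344,.068)]:
    print(n,atz(p,u,v,h).round(4))
E
```

```text
p0 nl [0.4828 0.0157 0.033 ]
p0 fl [0.6065 0.0218 0.033 ]
p0 nr [ 0.4875 -0.0267  0.033 ]
p1 nl [ 0.4626 -0.032   0.033 ]
p1nr [ 0.4669 -0.0741  0.033 ]
p2nr [ 0.4847 -0.119   0.033 ]
rail near-left in [0.523  0.0203 0.037 ]
rail fr [0.6252 0.0232 0.037 ]
endrail [0.6044 0.0208 0.037 ]
endrail2 [ 0.6161 -0.1343  0.037 ]
bar top L [0.4187 0.0261 0.1286]
bar top R [0.4373 0.0269 0.1286]
barL low [ 0.4216 -0.0533  0.1286]
barR low [ 0.4408 -0.0525  0.1286]
board nl [0.3959 0.0438 0.012 ]
board [ 0.3999 -0.1164  0.012 ]
pivot? [ 0.5816 -0.1821  0.068 ]
```

View pics/d.png

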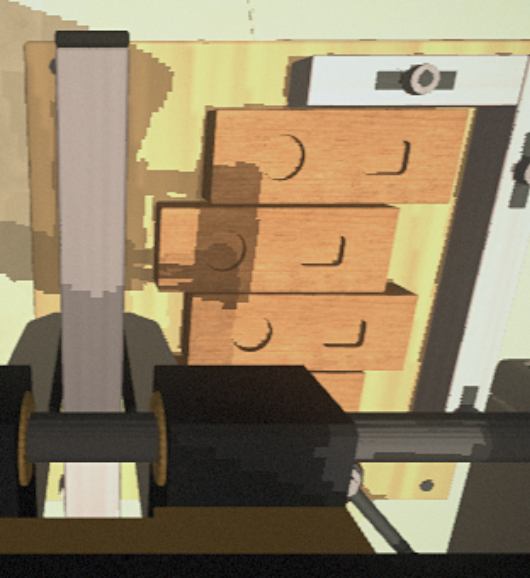

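```bash
python3 - <<'E'
from h import *
p=robot.read_camera('wrist')
for n,u,v,h in [('er1',506,105,.037),('er2',466,284,.037),('erbot',476,105,.012),('erbot2',445,284,.012),('rail top out L',376,74,.037),('rail top out R',505,74,.037),('side rail inner L',383,102,.037),('R',505,102,.037)]:
    print(n,atz(p,u,v,h).round(4))
q=robot.read_camera('scene')
print('scene')
for n,a,h in [('er in far',(275,190),.037),('corner',(137,345),.037),('corner board edge outer left',(572,525),.012),('bl',(90,385),.012)]:
    print(n,atz(q,a[0]/4.4+200,a[1]/4.4+140,h).round(4))
im=p['img'];cv2.imwrite('pics/e.png',cv2.resize(im[60:300,350:512],None,fx=3,fy=3)[:600])
im=q['img'];cv2.imwrite('pics/e2.png',cv2.resize(im[160:265,210:360],None,fx=5,fy=5))
E
```

```text
er1 [0.6264 0.0218 0.037 ]
er2 [ 0.6367 -0.14    0.037 ]
erbot [0.622  0.0223 0.012 ]
erbot2 [ 0.6374 -0.157   0.012 ]
rail top out L [0.5205 0.0398 0.037 ]
rail top out R [0.6189 0.044  0.037 ]
side rail inner L [0.5294 0.0198 0.037 ]
R [0.6249 0.0239 0.037 ]
scene
er in far [ 0.6316 -0.1545  0.037 ]
corner [0.625  0.0368 0.037 ]
corner board edge outer left [0.3934 0.0485 0.012 ]
bl [0.6473 0.0472 0.012 ]
```

View pics/e.png

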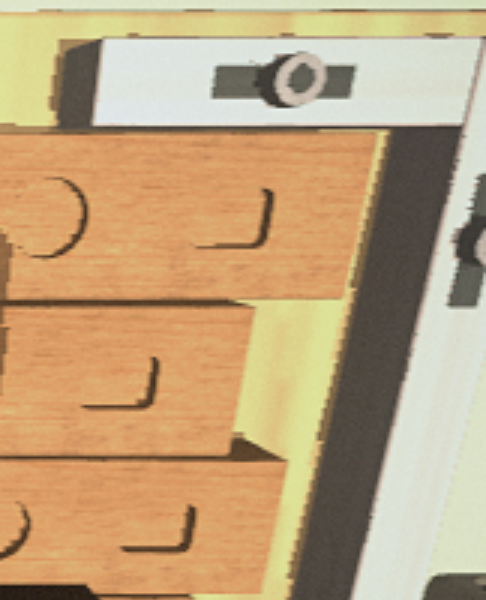

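View pics/e2.png

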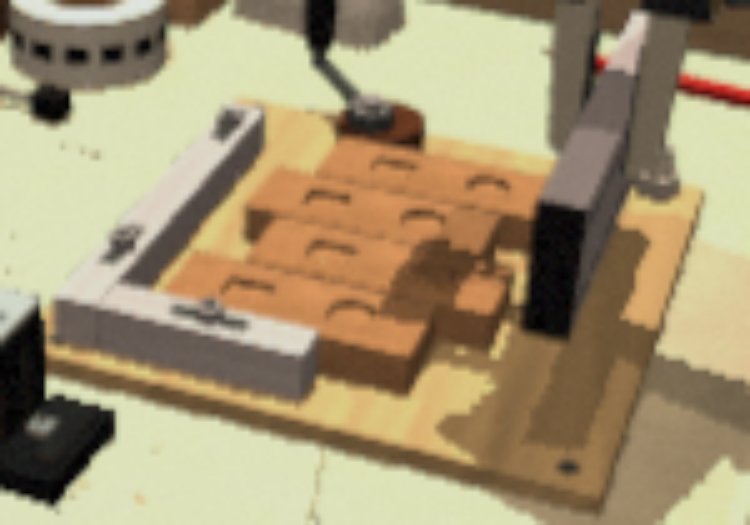

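```bash
python3 - <<'E'
from h import *
p=robot.read_camera('wrist')
def yaw(a,b): d=a-b;return np.degrees(np.arctan2(-d[0],d[1]))
for (a,b,h) in [((504.3,101.7),(467.3,260),.037),((478.3,106.7),(446.7,260),.012),((233.5,68),(236,230),.1286),((275,68),(272.5,230),.1286)]:
    A=atz(p,*a,h);B=atz(p,*b,h);print(A.round(4),B.round(4),yaw(A,B))
for (a,b,h) in [((383,102),(504,102),.037),((383.5,72.5),(510,72.5),.037),((322,104.5),(477,103.5),.033),((297,162.5),(434,162.3),.033)]:
    A=atz(p,*a,h);B=atz(p,*b,h);print('x',np.degrees(np.arctan2(*(B-A)[[1,0]])))
s=robot.read_state();print(R.from_rotvec(s['orientation']).as_matrix()[:2,0],s['tool_pos'],s['wrist_torque'],s['t'])
E
```

```text
[0.6243 0.0242 0.037 ] [ 0.6313 -0.1146  0.037 ] 2.869612631013315
[0.6244 0.021  0.012 ] [ 0.6325 -0.1289  0.012 ] 3.088524136461138
[0.4185 0.0261 0.1286] [ 0.4216 -0.0533  0.1286] 2.24504933164621
[0.4373 0.027  0.1286] [ 0.4411 -0.0524  0.1286] 2.7268730679770745
x 2.469622602917195
x 2.4712870560083418
x 2.8214873859307468
x 2.550231302267818
[0.99903507 0.04391946] [ 0.43260331 -0.07177133  0.09964007] [-0.05667392 -0.01930936 -0.01049686] 7.85
```

Call:
jog_arm(commands=[1,0,0,0.025,-0.2,1,0,0,0.022,0,1,0,0,0.01,0,1,0,0,0,0,1,0,0,0,0])

```text
t: 8.27
tool_pos: [0.4323, -0.0717, 0.0424]
orientation: [-3.14, -0.074, 0.002]
force: [0.4, -0.1, -0.8]
opening: 0.0198
```

Call:
jog_arm(commands=[1,0.006,0,0,0,1,0.006,0,0,0,1,0.005,0,0,0,1,0.004,0,0,0,1,0.004,0,0,0,1,0.004,0,0,0,1,0.004,0,0,0,1,0.004,0,0,0,1,0.004,0,0,0,1,0.004,0,0,0,1,0.003,0,0,0,1,0.002,0,0,0,1,0,0,0,0])

```text
t: 9.35
tool_pos: [0.4829, -0.0693, 0.0426]
orientation: [-3.141, -0.075, -0.0]
force: [-0.7, 0.5, -1.7]
opening: 0.0197
```

```bash
cat > st.py <<'E'
from h import *
s=robot.read_state();M=R.from_rotvec(s['orientation']).as_matrix()
print(s['t'],s['tool_pos'].round(4) if hasattr(s['tool_pos'],'round') else s['tool_pos'],'th',np.degrees(np.arctan2(M[1,0],M[0,0])).round(2),'tilt',M[:2,2].round(4),'F',np.round(s['force'],2),'T',np.round(s['wrist_torque'],3),s['opening'])
E
python3 st.py
```

```text
9.35 [ 0.4829 -0.0693  0.0426] th 2.72 tilt [0.0001 0.    ] F [-0.67  0.5  -1.65] T [-0.066  0.037  0.024] 0.01967775867714645
```

Call:
jog_arm(commands=[1,0.002,0,0,0,1,0.002,0,0,0,1,0.002,0,0,0,1,0.002,0,0,0])

```text
t: 9.68
tool_pos: [0.4906, -0.069, 0.0425]
orientation: [-3.141, -0.074, 0.0]
force: [-2.6, 0.3, -3.1]
opening: 0.0197
```

Call:
jog_arm(commands=[1,0.001,0,0,0,1,0.001,0,0,0])

```text
t: 9.85
tool_pos: [0.4926, -0.0689, 0.0426]
orientation: [-3.141, -0.075, 0.0]
force: [-2.5, -0.3, -0.8]
opening: 0.0196
```

Call:
jog_arm(commands=[1,0.001,0,0,0,1,0.001,0,0,0])

```text
t: 10.02
tool_pos: [0.4946, -0.0688, 0.0426]
orientation: [-3.141, -0.074, 0.0]
force: [-2.5, -0.2, -2.3]
opening: 0.0196
```

Call:
jog_arm(commands=[1,0.001,0,0,0,1,0.001,0,0,0])

```text
t: 10.18
tool_pos: [0.4966, -0.0687, 0.0426]
orientation: [-3.141, -0.075, 0.0]
force: [-1.7, -1.1, -2.5]
opening: 0.02
```

Call:
jog_arm(commands=[1,0.001,0,0,0])

```text
t: 10.27
tool_pos: [0.4976, -0.0686, 0.0426]
orientation: [-3.141, -0.074, 0.0]
force: [-1.5, 0.1, -2.8]
opening: 0.02
```

Call:
jog_arm(commands=[1,0.001,0,0,0])

```text
t: 10.35
tool_pos: [0.4986, -0.0686, 0.0426]
orientation: [-3.141, -0.074, 0.0]
force: [-1.8, 0.2, -3.2]
opening: 0.02
```

Call:
jog_arm(commands=[1,0.001,0,0,0])

```text
t: 10.43
tool_pos: [0.4996, -0.0686, 0.0426]
orientation: [3.141, 0.074, -0.0]
force: [-1.1, 0.3, -2.4]
opening: 0.0197
```

```bash
python3 st.py; python3 - <<'E'
from h import *
p=robot.read_camera('wrist');cv2.imwrite('pics/f.png',p['img'])
E
```

```text
10.4333 [ 0.4996 -0.0686  0.0426] th 2.72 tilt [-0. -0.] F [-1.06  0.31 -2.36] T [-0.008  0.378 -0.035] 0.019660707764859103
```

View pics/f.png

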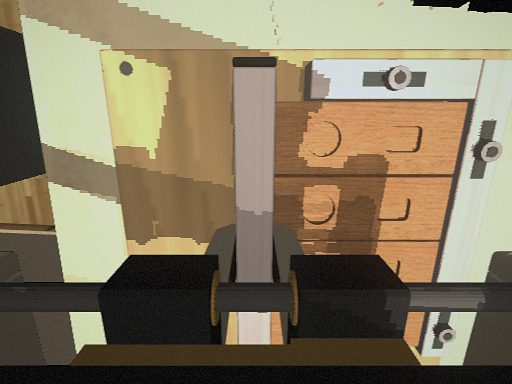

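Call:
jog_arm(commands=[1,0.001,0,0,0])

```text
t: 10.57
tool_pos: [0.5005, -0.0686, 0.0427]
orientation: [3.141, 0.074, -0.0]
force: [-2.1, -0.5, -2.3]
opening: 0.0198
```

Call:
jog_arm(commands=[1,0.001,0,0,0])

```text
t: 10.65
tool_pos: [0.5006, -0.0685, 0.0426]
orientation: [-3.141, -0.075, 0.004]
force: [-11.1, -0.8, 4.9]
opening: 0.0195
```

Call:
jog_arm(commands=[1,0.001,0,0,0])

```text
t: 10.73
tool_pos: [0.5007, -0.0685, 0.0423]
orientation: [-3.141, -0.075, 0.007]
force: [-14.7, -1.8, 6.5]
opening: 0.0197
```

```bash
python3 st.py
```

```text
10.7333 [ 0.5007 -0.0685  0.0423] th 2.72 tilt [-0.0044 -0.    ] F [-14.7   -1.75   6.55] T [-0.293  2.791  0.003] 0.019720906181898652
```

Call:
jog_arm(commands=[1,-0.0005,0,0,0,1,0,0,0,0,1,0,0,0,0,1,0,0,0,0])

```text
t: 11.07
tool_pos: [0.5006, -0.0685, 0.0423]
orientation: [-3.141, -0.075, 0.005]
force: [-8.5, -0.1, 3.1]
opening: 0.0198
```

```bash
python3 st.py
```

```text
11.0667 [ 0.5006 -0.0685  0.0423] th 2.72 tilt [-0.0031  0.    ] F [-8.5  -0.12  3.12] T [-0.236  1.58   0.003] 0.0197966096743451
```

Call:
jog_arm(commands=[1,0,0,0,0,1,0,0,0,0,1,0,0,0,0,1,0,0,0,0,1,0,0,0,0,1,0,0,0,0,1,0,0,0,0,1,0,0,0,0,1,0,0,0,0])

```text
t: 11.82
tool_pos: [0.5006, -0.0685, 0.0423]
orientation: [-3.141, -0.075, 0.005]
force: [-8.4, -0.2, 2.5]
opening: 0.0201
```

```bash
python3 - <<'E'
from h import *
exec(open('st.py').read())
P=look(['wrist','scene'],['piece_0_mid','piece_1_mid','piece_2_mid','piece_3_mid','cam_knob','cam_pivot'],'g')
im=P['scene']['img'];cv2.imwrite('pics/g2.png',cv2.resize(im[150:265,210:360],None,fx=5,fy=5))
E
```

```text
11.8167 [ 0.5006 -0.0685  0.0423] th 2.72 tilt [-0.0031  0.    ] F [-8.43 -0.19  2.5 ] T [-0.217  1.585 -0.039] 0.02013131625112004
piece_0_mid wrist 0.87 (360, 135) [ 5.662e-01 -4.000e-04  2.250e-02]
piece_0_mid scene 0.61 (260, 223) [0.5671 0.0054 0.0225]
   tri [ 0.5688 -0.0006  0.018 ]
piece_1_mid wrist 0.6 (352, 205) [ 0.5683 -0.0488  0.0225]
piece_2_mid wrist 0.61 (346, 263) [ 0.5703 -0.0945  0.0225]
piece_2_mid scene 0.74 (277, 205) [ 0.5642 -0.0891  0.0225]
   tri [ 0.5695 -0.097   0.018 ]
piece_3_mid scene 0.55 (281, 193) [ 0.5755 -0.1508  0.0225]
cam_knob scene 0.43 (274, 161) [ 0.6334 -0.242   0.068 ]
cam_pivot scene 0.56 (280, 175) [ 0.5859 -0.1639  0.068 ]
```

View pics/g2.png

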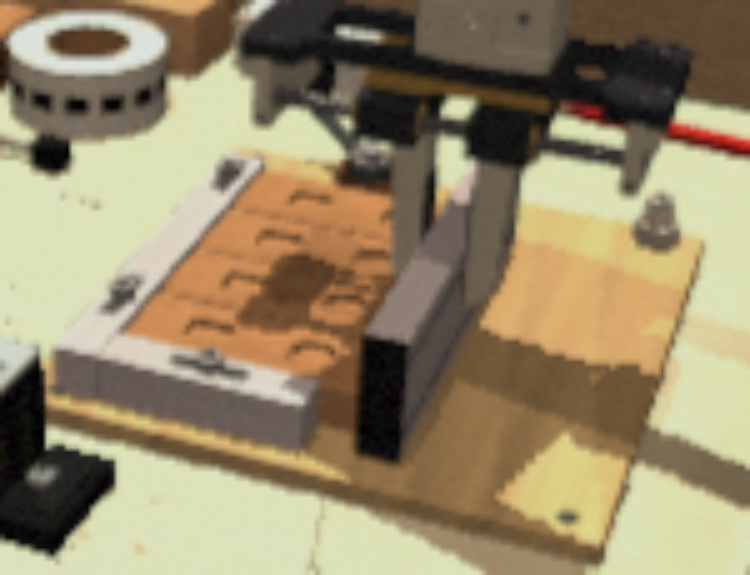

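View pics/g_wrist.png

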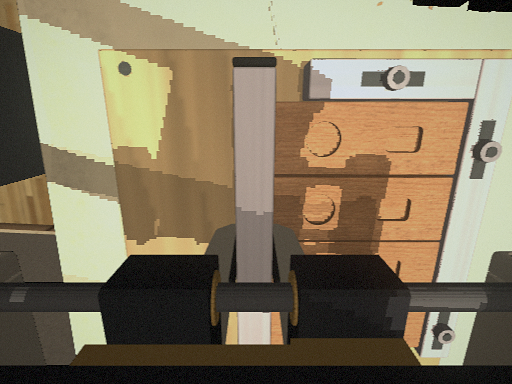

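Call:
jog_arm(commands=[1,-0.001,0,0,0,1,-0.003,0,0,0,1,-0.006,0,0,0,1,-0.01,0,0,0,1,-0.01,0,0,0,1,-0.01,0,0,0,1,-0.01,0,0,0,1,-0.01,0,0,0,1,-0.005,0,0.0002,0,1,0,0,0.0004,0,1,0,0,0.0004,0,1,0,0,0,0])

```text
t: 13.52
tool_pos: [0.4377, -0.0717, 0.0419]
orientation: [3.14, 0.074, 0.002]
force: [0.2, 0.0, -1.7]
opening: 0.0196
```

```bash
python3 st.py
```

```text
13.5167 [ 0.4377 -0.0717  0.0419] th 2.71 tilt [ 0.001  -0.0002] F [ 0.17  0.02 -1.69] T [-0.053  0.033  0.008] 0.019568623263506318
```

Call:
jog_arm(commands=[1,0,0,0.0005,0,1,0,0,0.0003,0,1,0,0,0,0])

```text
t: 13.77
tool_pos: [0.4373, -0.0715, 0.0407]
orientation: [-3.141, -0.075, 0.0]
force: [-0.6, 0.7, -2.1]
opening: 0.0197
```

```bash
python3 st.py
```

```text
13.7667 [ 0.4373 -0.0715  0.0407] th 2.73 tilt [-0.0001  0.    ] F [-0.62  0.68 -2.08] T [-0.066  0.055  0.003] 0.019679116255478
```

Call:
jog_arm(commands=[1,0,0,0.0005,0,1,0,0,0,0])

```text
t: 13.93
tool_pos: [0.4373, -0.0715, 0.0404]
orientation: [-3.141, -0.075, -0.0]
force: [0.7, -0.9, -0.9]
opening: 0.0198
```

Call:
jog_arm(commands=[1,0,0,0.0005,0,1,0,0,0,0])

```text
t: 14.1
tool_pos: [0.4373, -0.0715, 0.0403]
orientation: [3.141, 0.075, 0.0]
force: [-3.3, 1.4, 5.1]
opening: 0.0195
```

Call:
jog_arm(commands=[1,0,0,0.0005,0,1,0,0,0,0])

```text
t: 14.27
tool_pos: [0.4373, -0.0715, 0.0403]
orientation: [-3.141, -0.075, 0.0]
force: [-4.8, 1.7, 10.5]
opening: 0.0198
```

Standing on the board. Back off the press slightly and release.

Call:
jog_arm(commands=[1,0,0,-0.0008,0,1,0,0,0,0,0,0,0,0,0,0,0,0,0,0,0,0,0,0,0,0,0,0,0,0,0,0,0,0,0,0,0,0,0,0])

```text
t: 14.93
tool_pos: [0.4371, -0.0715, 0.0401]
orientation: [-3.141, -0.074, 0.0]
force: [-0.7, -0.8, -0.2]
opening: 0.0462
```

Call:
jog_arm(commands=[0,0,0,-0.01,0,0,0,0,-0.02,0,0,0,0,-0.03,0,0,0,0,-0.035,0,0,0,0,-0.025,0])

```text
t: 15.35
tool_pos: [0.4376, -0.0717, 0.1637]
orientation: [3.14, 0.075, 0.003]
force: [1.1, -1.2, 1.1]
opening: 0.0463
```

```bash
python3 - <<'E'
from h import *
exec(open('st.py').read())
P=look(['scene','wrist'],['straightedge_mid','cam_knob','cam_pivot'],'h')
im=P['scene']['img'];cv2.imwrite('pics/h2.png',cv2.resize(im[140:265,210:360],None,fx=4.8,fy=4.8))
E
```

```text
15.35 [ 0.4376 -0.0717  0.1637] th 2.72 tilt [ 0.0022 -0.0007] F [ 1.14 -1.24  1.14] T [-0.039  0.065  0.006] 0.04627255136623032
straightedge_mid scene 0.84 (325, 214) [ 0.441  -0.0887  0.03  ]
straightedge_mid wrist 0.6 (249, 184) [ 0.4354 -0.0713  0.03  ]
   tri [ 0.4362 -0.0678  0.043 ]
cam_knob scene 0.76 (276, 160) [ 0.6308 -0.2499  0.068 ]
cam_pivot scene 0.93 (284, 175) [ 0.5777 -0.1681  0.068 ]
```

View pics/h2.png

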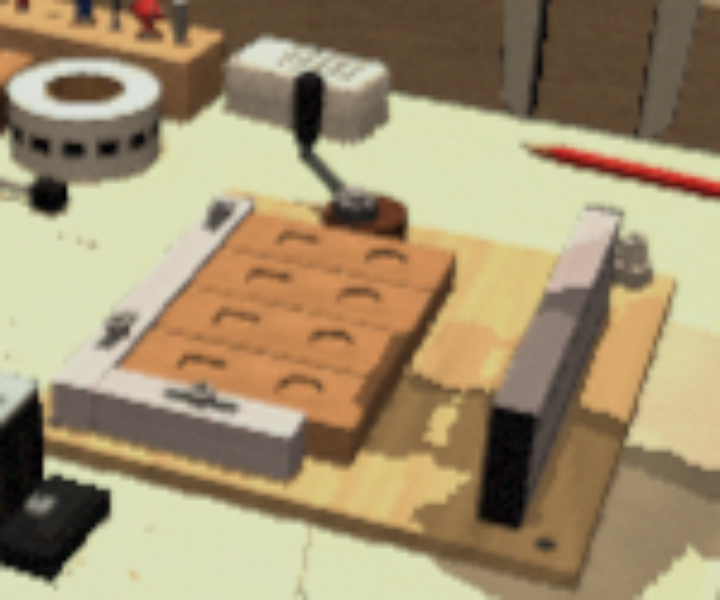

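View pics/h_wrist.png

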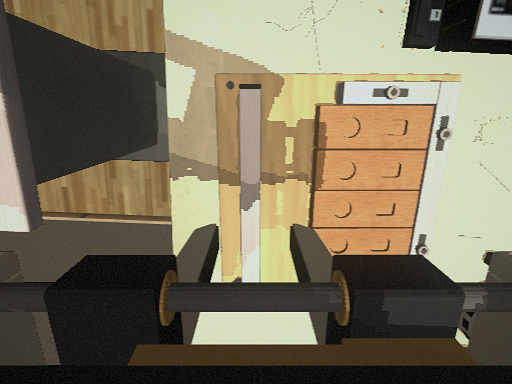

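```bash
python3 plan.py .4376 -.0717 2.7 .69 -.31 45 10 0 -.04; python3 - <<'E'
from h import *
p=robot.read_camera('scene')
for u,v,h in [(274.2,155.2,.09),(273.2,171.5,.045),(284,181,.045),(284,175,.068)]: print(atz(p,u,v,h).round(4))
E
```

```text
0.0, 0.0241, 0.0250, -0.0040, -4.23, 0.0, 0.0222, 0.0267, -0.0040, -4.23, 0.0, 0.0202, 0.0283, -0.0040, -4.23, 0.0, 0.0180, 0.0297, -0.0040, -4.23, 0.0, 0.0158, 0.0309, -0.0040, -4.23, 0.0, 0.0134, 0.0320, -0.0040, -4.23, 0.0, 0.0111, 0.0329, -0.0040, -4.23, 0.0, 0.0086, 0.0336, -0.0040, -4.23, 0.0, 0.0061, 0.0342, -0.0040, -4.23, 0.0, 0.0036, 0.0345, -0.0040, -4.23 | step 0.03471205122144181
[ 0.631  -0.2311  0.09  ]
[ 0.6275 -0.2203  0.045 ]
[ 0.5791 -0.178   0.045 ]
[ 0.5766 -0.1673  0.068 ]
```

Call:
jog_arm(commands=[0,0.024,0.025,-0.008,-4.23,0,0.022,0.027,-0.008,-4.23,0,0.02,0.028,-0.008,-4.23,0,0.018,0.03,-0.008,-4.23,0,0.016,0.031,-0.008,-4.23,0,0.013,0.032,0,-4.23,0,0.011,0.033,0,-4.23,0,0.009,0.034,0,-4.23,0,0.006,0.034,0,-4.23,0,0.004,0.034,0,-4.23,0,0,0,0,0,0,0,0,0,0])

```text
t: 16.8
tool_pos: [0.6888, -0.3104, 0.1949]
orientation: [-2.899, -1.199, 0.006]
force: [-0.2, 0.7, 0.2]
opening: 0.0463
```

```bash
python3 - <<'E'
from h import *
exec(open('st.py').read())
P=look(['scene','wrist'],['cam_knob','cam_pivot'],'i')
E
```

```text
16.8 [ 0.6888 -0.3104  0.1949] th 44.93 tilt [-0.0057  0.0031] F [-0.22  0.66  0.19] T [-0.017 -0.013 -0.013] 0.04634286367528794
cam_knob scene 0.73 (275, 163) [ 0.6267 -0.2321  0.068 ]
cam_pivot scene 0.55 (283, 172) [ 0.5836 -0.1814  0.068 ]
cam_pivot wrist 0.71 (267, 21) [ 0.5826 -0.1854  0.068 ]
   tri [ 0.5835 -0.1847  0.0667]
```

View pics/i_wrist.png

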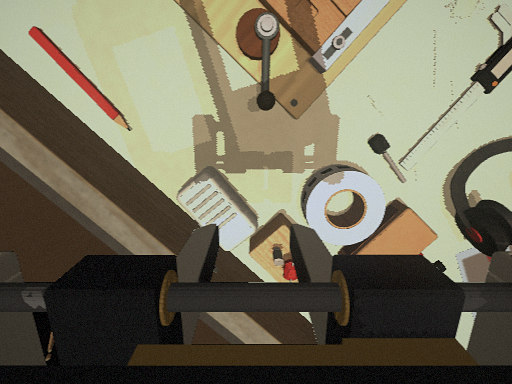

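```bash
python3 - <<'E'
from h import *
p=robot.read_camera('wrist');q=robot.read_camera('scene')
k=atz(p,266,99.5,.09);print(k, atz(p,266,99.5,.088))
pv=atz(p,266,22,.05);print(pv, np.linalg.norm((k-pv)[:2]))
print(proj(q,k),proj(q,pv))
s=robot.read_state();d=(k-np.array(s['tool_pos']))[:2];M=R.from_rotvec(s['orientation']).as_matrix()
print('tool dx,dy',d@M[:2,0],d@M[:2,1],'lever ang',np.degrees(np.arctan2(*(k-pv)[[1,0]])))
E
```

```text
[ 0.63303317 -0.23604786  0.09      ] [ 0.63303074 -0.23592407  0.088     ]
[ 0.57974767 -0.18160944  0.05      ] 0.07617667323552049
(np.float64(274.1888685128536), np.float64(154.4631236787301)) (np.float64(284.37040346097206), np.float64(178.74375628312137))
tool dx,dy 0.011976409842771107 -0.0915791829707192 lever ang -45.61318466872756
```

Call:
jog_arm(commands=[0,0.004,-0.03,0,0,0,0.004,-0.031,0,0,0,0.004,-0.0305,0,0,0,0,0,0,0,0,0,0,0.035,0,0,0,0,0.03,0])

```text
t: 17.7
tool_pos: [0.6348, -0.2367, 0.1381]
orientation: [2.897, 1.202, 0.007]
force: [-0.3, -0.1, 0.5]
opening: 0.0466
```

```bash
python3 - <<'E'
from h import *
exec(open('st.py').read())
for c in ['scene','side']:
    p=robot.read_camera(c);im=p['img'];cv2.imwrite(f'pics/j_{c}.png',cv2.resize(im[100:250,200:380],None,fx=4,fy=4))
E
```

```text
17.7 [ 0.6348 -0.2367  0.1381] th 45.07 tilt [ 0.0063 -0.003 ] F [-0.25 -0.07  0.46] T [ 0.008 -0.06  -0.032] 0.04661954764483931
```

View pics/j_scene.png

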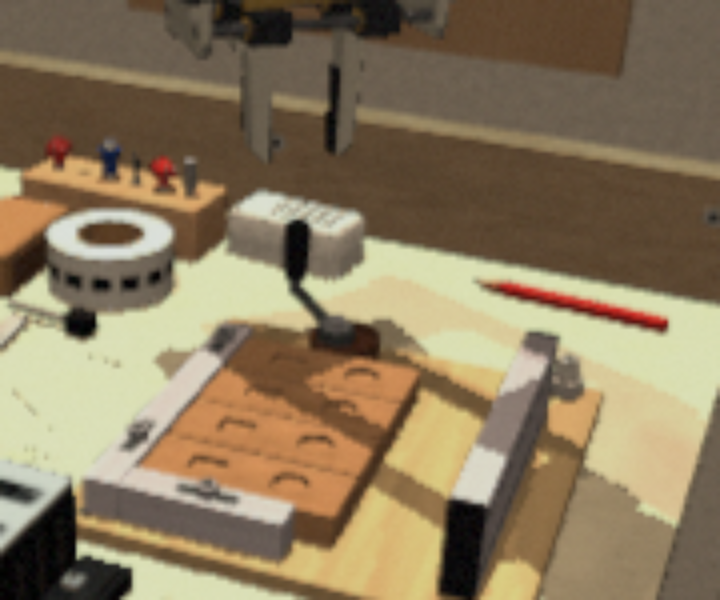

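Call:
jog_arm(commands=[0,0,0,0.03,0,0,0,0,0.03,0,0,0,0,0.014,0,0,0,0,0.006,0,0.4,0,0,0,0,0.4,0,0,0,0,0.4,0,0,0,0,0.4,0,0,0,0,0.4,0,0,0,0], grip_force=10)

```text
t: 18.55
tool_pos: [0.6342, -0.2371, 0.057]
orientation: [2.9, 1.202, 0.003]
force: [-0.6, -0.3, 0.0]
opening: 0.0282
```

```bash
python3 - <<'E'
from h import *
exec(open('st.py').read())
for c in ['scene']:
    p=robot.read_camera(c);im=p['img'];cv2.imwrite(f'pics/k_{c}.png',cv2.resize(im[100:250,200:380],None,fx=4,fy=4))
E
```

```text
18.55 [ 0.6342 -0.2371  0.057 ] th 45.02 tilt [ 0.0024 -0.0011] F [-0.59 -0.28  0.04] T [-0.021  0.033  0.012] 0.028242179064158435
```

View pics/k_scene.png

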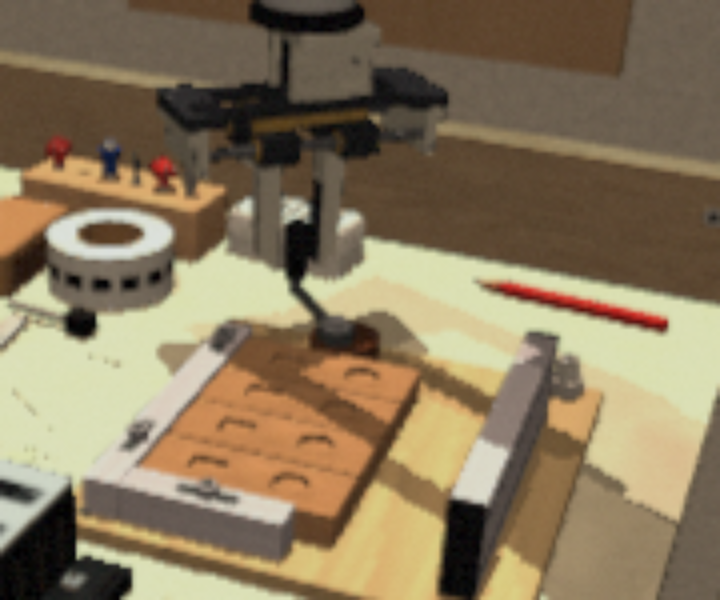

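Call:
jog_arm(commands=[0.4,-0.0066,0,0,5,0.4,-0.0066,0,0,5,0.4,-0.0066,0,0,5,0.4,-0.0066,0,0,5,0.4,-0.0066,0,0,5,0.4,-0.0066,0,0,5,0.4,-0.0066,0,0,5,0.4,-0.0066,0,0,5,0.4,-0.0066,0,0,5,0.4,-0.0066,0,0,5,0.4,0,0,0,0])

```text
t: 19.52
tool_pos: [0.5737, -0.2613, 0.0557]
orientation: [3.138, -0.143, 0.001]
force: [0.1, -0.1, 0.7]
opening: 0.028
```

```bash
cat > cam.py <<'E'
exec(open('st.py').read())
t=np.array(s['tool_pos'])[:2]-[.580,-.182]
print('rad',np.hypot(*t).round(4),'ang',np.degrees(np.arctan2(t[1],t[0])).round(1),'F tool x,y',np.round(np.array(s['force'])[:2]@M[:2,:2],2))
E
python3 cam.py;  python3 - <<'E'
from h import *
for c in ['scene']:
    p=robot.read_camera(c);im=p['img'];cv2.imwrite(f'pics/l_{c}.png',cv2.resize(im[100:250,200:380],None,fx=4,fy=4))
E
```

```text
19.5167 [ 0.5737 -0.2613  0.0557] th -5.24 tilt [ 0.0004 -0.0002] F [ 0.1  -0.11  0.73] T [-0.03   0.031  0.051] 0.02797785955201064
rad 0.0795 ang -94.6 F tool x,y [0.11 0.1 ]
```

View pics/l_scene.png

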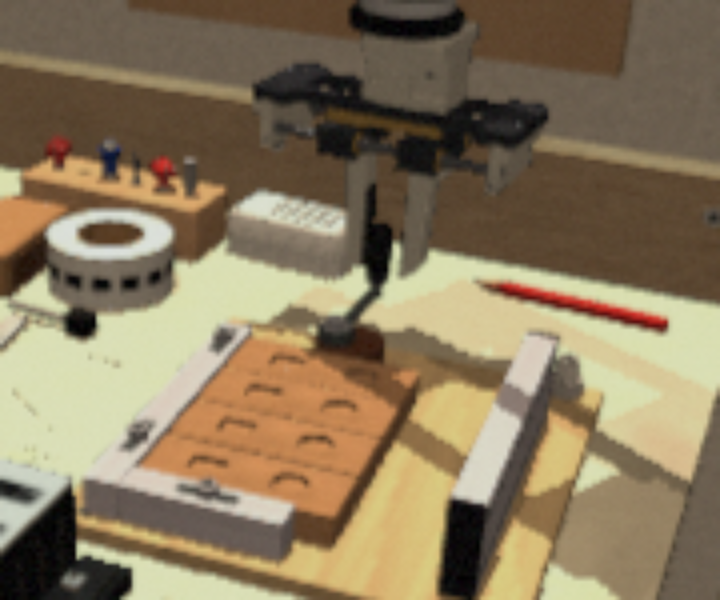

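Call:
jog_arm(commands=[0.4,-0.0033,-0.001,-0.001,2.5,0.4,-0.0033,-0.001,-0.001,2.5,0.4,-0.0033,-0.001,0,2.5,0.4,-0.0033,0,0,2.5,0.4,-0.0033,0,0,2.5])

```text
t: 19.98
tool_pos: [0.5592, -0.2557, 0.0579]
orientation: [3.105, -0.475, 0.003]
force: [1.5, -1.1, -0.1]
opening: 0.0276
```

```bash
python3 cam.py
```

```text
19.9833 [ 0.5592 -0.2557  0.0579] th -17.39 tilt [ 0.0018 -0.0011] F [ 1.51 -1.14 -0.09] T [-0.244 -0.167 -0.009] 0.027649666387648333
rad 0.0766 ang -105.7 F tool x,y [1.78 0.64]
```

Call:
jog_arm(commands=[0.4,-0.0033,0,0,2.5,0.4,-0.0033,0,0,2.5])

```text
t: 20.15
tool_pos: [0.553, -0.2536, 0.0579]
orientation: [3.081, -0.61, 0.003]
force: [2.4, -1.1, -0.3]
opening: 0.0283
```

```bash
python3 cam.py
```

```text
20.15 [ 0.553  -0.2536  0.0579] th -22.39 tilt [ 0.0018 -0.0011] F [ 2.41 -1.14 -0.26] T [-0.201 -0.208  0.   ] 0.02831414316444578
rad 0.0765 ang -110.7 F tool x,y [2.66 0.14]
```

Call:
jog_arm(commands=[0.4,-0.0033,0,0,2.5,0.4,-0.0033,0,0,2.5])

```text
t: 20.32
tool_pos: [0.547, -0.2509, 0.0579]
orientation: [3.052, -0.744, 0.003]
force: [2.8, -1.9, -0.1]
opening: 0.0281
```

```bash
python3 cam.py
```

```text
20.3167 [ 0.547  -0.2509  0.0579] th -27.4 tilt [ 0.0018 -0.001 ] F [ 2.8  -1.91 -0.08] T [-0.184 -0.264  0.017] 0.028071560061547856
rad 0.0764 ang -115.6 F tool x,y [3.36 0.41]
```

Call:
jog_arm(commands=[0.4,-0.0026,0,0,2,0.4,-0.0013,0,0,1])

```text
t: 20.48
tool_pos: [0.5434, -0.249, 0.0579]
orientation: [3.031, -0.824, 0.003]
force: [1.6, -0.9, -0.6]
opening: 0.0274
```

```bash
python3 cam.py
```

```text
20.4833 [ 0.5434 -0.249   0.0579] th -30.4 tilt [ 0.0016 -0.001 ] F [ 1.63 -0.94 -0.62] T [-0.245 -0.24  -0.032] 0.027422766767684917
rad 0.0763 ang -118.7 F tool x,y [ 1.88 -0.02]
```

Call:
jog_arm(commands=[0.4,-0.0013,0,0,1,0.4,-0.0013,0,0,1])

```text
t: 20.65
tool_pos: [0.5417, -0.248, 0.0579]
orientation: [3.016, -0.877, 0.005]
force: [7.4, -2.6, -3.2]
opening: 0.0279
```

```bash
python3 cam.py
```

```text
20.65 [ 0.5417 -0.248   0.0579] th -32.43 tilt [ 0.0028 -0.0015] F [ 7.38 -2.64 -3.21] T [-0.598 -1.15   0.01 ] 0.027877608138676322
rad 0.0763 ang -120.1 F tool x,y [ 7.65 -1.73]
```

Call:
jog_arm(commands=[0.4,-0.0013,0,0,1,0.4,-0.0013,0,0,1])

```text
t: 20.82
tool_pos: [0.5404, -0.247, 0.058]
orientation: [3.0, -0.93, 0.008]
force: [12.5, -6.3, -7.1]
opening: 0.0283
```

```bash
python3 cam.py
```

```text
20.8167 [ 0.5404 -0.247   0.058 ] th -34.45 tilt [ 0.0047 -0.0025] F [12.52 -6.28 -7.13] T [-1.028 -2.004 -0.005] 0.028309642499367446
rad 0.0762 ang -121.4 F tool x,y [13.88 -1.9 ]
```

Call:
jog_arm(commands=[0.4,0.003,0,0,0,0.4,0.003,0,0,0,0.4,0,0,0,0])

```text
t: 21.07
tool_pos: [0.5431, -0.2494, 0.0571]
orientation: [-3.001, 0.93, 0.001]
force: [0.1, 0.2, 0.0]
opening: 0.028
```

```bash
python3 cam.py;  python3 - <<'E'
from h import *
for c in ['scene']:
    p=robot.read_camera(c);im=p['img'];cv2.imwrite(f'pics/m_{c}.png',cv2.resize(im[120:250,200:360],None,fx=4.6,fy=4.6))
E
```

```text
21.0667 [ 0.5431 -0.2494  0.0571] th -34.42 tilt [-0.0006  0.0002] F [0.1  0.16 0.04] T [-0.028  0.077  0.051] 0.028022262417315907
rad 0.0768 ang -118.7 F tool x,y [-0.01 -0.19]
```

View pics/m_scene.png

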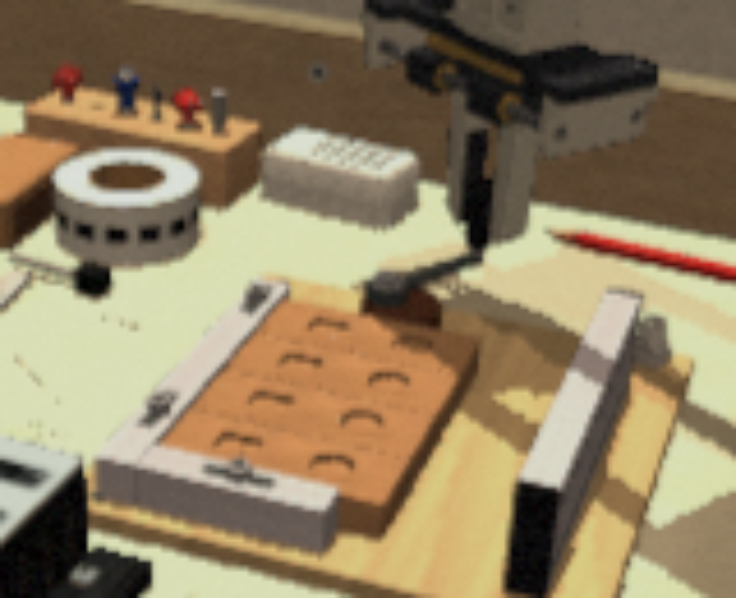

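Call:
jog_arm(commands=[0.2,0,0,0,0,0.2,0,0,0,0,0.2,0,0,0,0,0.2,0,0,-0.02,0,0.2,0,0,-0.035,0,0.2,0,0,-0.04,0,0.2,0,0,-0.04,0,0.2,0,0,-0.03,0,0.2,0,0,0,0])

```text
t: 21.87
tool_pos: [0.5463, -0.2511, 0.2313]
orientation: [2.998, -0.93, 0.019]
force: [0.0, -0.2, 0.5]
opening: 0.0372
```

```bash
python3 - <<'E'
from h import *
exec(open('cam.py').read())
P={c:robot.read_camera(c) for c in ['wrist','scene']}
cv2.imwrite('pics/n_wrist.png',P['wrist']['img'])
cv2.imwrite('pics/n_scene.png',cv2.resize(P['scene']['img'][140:265,200:360],None,fx=4.6,fy=4.6))
E
```

```text
21.8667 [ 0.5463 -0.2511  0.2313] th -34.47 tilt [ 0.011  -0.0062] F [ 0.02 -0.16  0.49] T [-0.029  0.104 -0.011] 0.03724686034054066
rad 0.0769 ang -116.0 F tool x,y [0.1  0.12]
```

View pics/n_wrist.png

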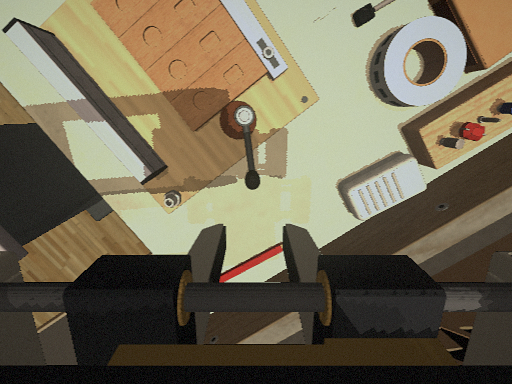

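View pics/n_scene.png

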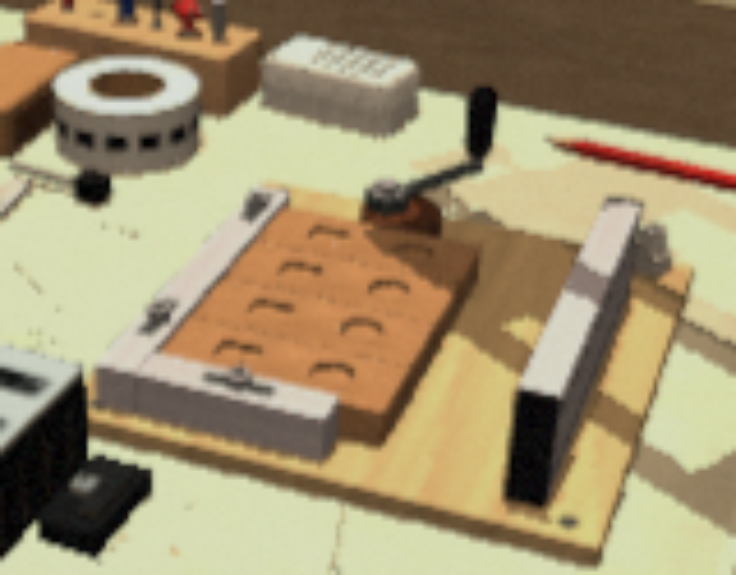

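```bash
python3 plan.py .5463 -.2511 -34.5 .53 -.23 2.7 6 0.2 -.03
```

```text
0.2, -0.0042, -0.0014, -0.0050, -6.20, 0.2, -0.0041, -0.0018, -0.0050, -6.20, 0.2, -0.0038, -0.0022, -0.0050, -6.20, 0.2, -0.0036, -0.0026, -0.0050, -6.20, 0.2, -0.0033, -0.0030, -0.0050, -6.20, 0.2, -0.0029, -0.0033, -0.0050, -6.20 | step 0.004443784673251189
```

Call:
jog_arm(commands=[0.2,-0.004,0,-0.005,-6.2,0.2,-0.004,0,-0.005,-6.2,0.2,-0.003,-0.001,-0.005,-6.2,0.2,-0.003,-0.002,-0.005,-6.2,0.2,-0.003,-0.003,-0.005,-6.2,0.2,-0.003,-0.004,-0.005,-6.2,0.2,0,0,0,0,0.2,0,0,0,0,0.2,0,0,0,0])

```text
t: 22.72
tool_pos: [0.5258, -0.2325, 0.2506]
orientation: [-3.14, -0.069, 0.003]
force: [-0.4, 0.0, -0.1]
opening: 0.0372
```

```bash
python3 - <<'E'
from h import *
exec(open('cam.py').read())
p=robot.read_camera('wrist')
cv2.imwrite('pics/o_wrist.png',cv2.resize(p['img'][:260],None,fx=1.5,fy=1.5))
E
```

```text
22.7167 [ 0.5258 -0.2325  0.2506] th 2.51 tilt [-0.0019  0.001 ] F [-0.4   0.01 -0.06] T [-0.078  0.062 -0.009] 0.03716716719718829
rad 0.0741 ang -137.0 F tool x,y [-0.4  -0.03]
```

View pics/o_wrist.png

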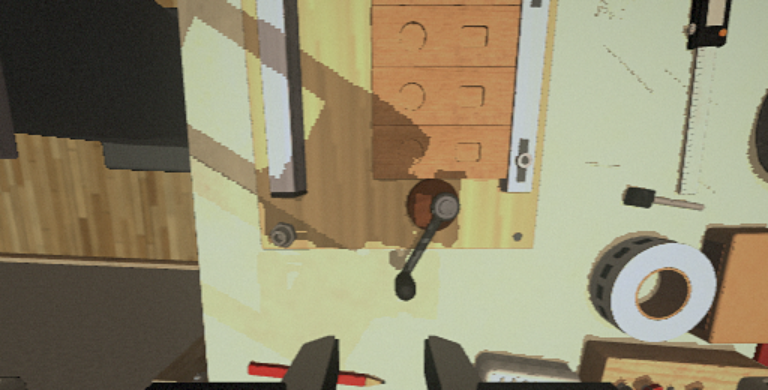

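```bash
python3 - <<'E'
from plant import robot
print(robot.close_job())
E
```

```text
the job is handed in; nothing more can be done
None
```

I handed the job in at about 23 s of the 67 s allowed. The gang is home and clamped, but I pushed the cam lever harder than advised.

- **Push home:** I pushed all four pieces to the end rail with the straightedge. The force peaked at about 15 N, against the 25 N limit. I then held them at about 8.5 N for roughly a second. The turning torque about the vertical axis stayed near zero, so the bar sat square on them.
- **Straightedge:** I set it down upright on the jig board, about 60 mm clear of the pieces.
- **Cam:** I swung the lever clockwise about 75°, until the force at the knob rose sharply. My last step was a little too big and the knob force reached about 14 N for a moment. That is above the advised 10 N, and I could not measure the force on the last piece. I backed off at once, and the lever stayed where it was.
- **Last pictures:** The ends of the pieces in view are in line against the end rail and the gaps are closed up. The straightedge is standing and the arm is clear of everything. The collet, pencil, case and calliper look undisturbed, though I judged that by eye rather than measuring it.

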